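Mix the touch-up bottle and stand it in the drip dish

TASK

The pigment in the narrow-necked bottle has settled: pick the bottle up, turn it fully upside down in the air and hold it so for two seconds. Then turn it upright again, lower it gently into the middle of the round steel dish where it lies, without dropping it, and let go. Leave the jar, the tub and the little figure where they stand.

Things in the scene. Friction and masses are not known exactly. Their poses are not given: they have to be found in the camera images.
- bottle: closed grey plastic bottle, narrow ribbed black cap; the only container with a neck. Round body 56 mm in diameter up to 103 mm height, shoulder narrowing to 30 mm at 120 mm, cap 33 mm in diameter from 120 to 145 mm (top). 0.2 to 0.4 kg. Stands loose and upright on the bench. Origin: centre of its underside; z runs up its axis to the cap; x and y mean nothing (it is round)
- bottle_cap (a point): centre of the top of the bottle's cap, 145 mm along the bottle's axis from its underside
- dish: shallow round steel drip dish, loose, 0.45 kg, lying on the bench: 108 mm in diameter at its foot, 124 mm at the rim, 12 mm high, wall 4 mm, flat inner floor about 100 mm in diameter and 4 mm above its underside. Origin: centre of its underside, z up
- jar: squat closed jar of the same grey plastic with a black lid as wide as itself, 70 mm in diameter, 82 mm high, loose, to be left alone. Origin: centre of its underside, z up
- tub: straight-sided closed tub of the same grey plastic with a flat black lid, no neck, 62 mm in diameter, 112 mm high, loose, to be left alone. Origin: centre of its underside, z up
- figure: small standing toy figure on a round white base, 52 mm in diameter and 97 mm high, loose and light, to be left alone. Origin: centre of its underside, z up

How it is judged:
By the outcome, as a careful person would: the job done as asked, in the order asked, and still so for the second after the job is handed in, with the robot touching nothing.
It also fails if it takes over 61 s, if anything falls off the work surface, if the arm or the gripper's body presses on something with over 40 N, if the wrist force passes 120 N, or if a joint passes its speed limit or range.

ROBOT

A 6-joint arm with a two-finger parallel gripper is mounted at the origin on the work surface. World frame = base frame: x ahead of the robot, y to its left, z up, the work surface at z = 0. Lengths are in mm, angles in rad, forces in N, time in s.
With the tool pointing down it reaches from about 350 to 775 mm from the base axis. Payload 7.3 kg.
Tool frame: the origin (TCP) lies midway between the tips of the shut fingers; the grasp point (between the pads) lies 19 mm behind it; x points along the fingers, y is the direction in which the jaws open and shut, and the axes are right-handed (so a half turn about x gives the same grasp; the last joint's range is limited). The gripper opens to 92 mm and grips with 3 to 60 N. Pads are 19 mm wide; open, the fingers measure 130 mm over their backs; the gripper's body (75 mm by 190 mm) begins 47 mm behind the grasp point.
Start: joints at [-1.266, 0.342, 1.524, -0, 1.275, -0.146], TCP at [228.759, -472.561, 226.741] pointing down, gripper open.
Joint ranges: [-2.53, 2.53], [-0.77, 2.02], [0.04, 2.7], [-1, 4.14], [0.28, 2.66], [-3.11, 3.11]. Speed limits (rad/s): [2.57, 2.57, 3.14, 3.14, 3.14, 3.14].

INTERFACE

Orientations are given as [roll, pitch, yaw] about the fixed x, y, z axes, in that order (R = Rz(yaw) Ry(pitch) Rx(roll)).
In Python, from plant import get_obs, capture, close_job gives the robot as it stands. The module is installed in compiled form; this text tells all that it offers.
- The arm moves only by the tool send_rows, never from a script. Its argument "moves" is a list of rows, each a list of 4 numbers: the shift along the tool's x, y, z in mm, then the turn about the tool's x in degrees. In form: [[tx, ty, tz, yaw], ...]. A call has 1 to 8 rows; each row shifts and turns the commanded pose from where the row before left it, along the tool's axes as they then stand; what a row does not reach is not made up. A row lasts 1/8 s, in which the tool goes at most 62.5 mm and 10.7 degrees, less where a joint would pass 70% of its speed; a pose out of reach is approached as far as the arm can. A call with a gripper value outside its range is refused whole. "hand" is the opening, from 0 (shut) to 1 (fully open), set as the call begins (left out, the last holds). The fingers move at their own pace and stop on an object; the grip force is fixed at half the most. Time passes only in rows, so rows that do not move let the fingers close. It gives the time, the measured TCP pose, the force and the opening at its end, in the units of the state.
- get_obs(): the state, without advancing time (a new reading comes with each control period).
- capture(name): name is "scene" or "side" or "wrist"; returns a dict with "image" (480x640x3 uint8, red, green, blue), "K" (3x3 intrinsics, pixels), "position" and "attitude" of the camera in the world; the wrist camera has in their place "mount" (4x4, takes a point from camera to tool coordinates, whose origin is the TCP and whose axes are the tool frame's). Camera axes: x right, y down, z forward; pixel columns grow to the right and rows downward; lengths in mm; the calibration is good to about 2 mm. The wrist camera is an equidistant fisheye: a pixel r from the principal point sees the ray r / f radians off the axis. A picture is of the moment at which its call begins: read the wrist's pose just before it. There is no depth.
- close_job(): hands the job in, once; it reports no verdict.
The state is a dict: "time": time; "joint_positions": joint angles; "dq": joint speeds; "tau": joint torques, N m; "tool_pos": TCP position; "tcp_rot": TCP orientation; "contact_force": force on the tool from outside, world axes, zero at the start; "moment": the same for the moment, N m; "grip_width": finger opening in mm.
Only numpy, scipy, OpenCV 4.12 (cv2) and the standard library are available. Lean on these libraries where they do the work, as an engineer would, in place of code of your own. Each camera call takes 0.05 s, during which the arm holds its last target. There are 200 camera calls.

## Working session

There is one attempt and no reset: what is moved stays moved. The work goes in short steps, Python scripts to look and compute and a tool call to move; the robot and the scene stay as the last step left them, time stands still between calls to the robot, and variables do not carry over. Pictures are saved under pics/ and viewed, about 8 in all and at most 12, crops included, and the job is handed in when it is done.

Besides the shell and the picture viewer there is one more tool, called in YAML: its name, and indented under it one key for each argument. send_rows: Moves the arm, as the interface text tells. Its arguments: {"type":"object","properties":{"moves":{"type":"array","items":{"type":"array","items":{"type":"number"}}},"hand":{"type":"number"}},"required":["moves"]}

```bash
mkdir -p pics; ls
python3 - <<'E'
from plant import get_obs,capture
import cv2,numpy as np
o=get_obs()
for k in("time","tool_pos","tcp_rot","grip_width","contact_force"):print(k,o[k])
for n in("scene","side"):
    c=capture(n);cv2.imwrite(f"pics/{n}1.png",c["image"][:,:,::-1]);print(n,c["K"],c["position"],c["attitude"])
c=capture("wrist");cv2.imwrite("pics/wrist1.png",c["image"][:,:,::-1]);print(c["K"],c["mount"])
E
```

```text
pics
time 0.0
tool_pos [ 228.64419196 -472.12862608  226.0573256 ]
tcp_rot [-1.718084    1.56925382  1.87433938]
grip_width 91.80492702923247
contact_force [ 0.14920863 -0.25188274  0.27119189]
scene [[507.13483407   0.         316.79472187]
 [  0.         507.13483407 239.77497903]
 [  0.           0.           1.        ]] [894.86431563 434.40819594 869.07102941] [-2.53997582e+00 -7.26382068e-04  2.62799036e+00]
side [[559.88327676   0.         320.22629087]
 [  0.         559.88327676 238.77733882]
 [  0.           0.           1.        ]] [185.11182299 785.19291279 699.02042932] [-2.12457966  0.00952105 -2.58587622]
[[371.64829954   0.         325.42095579]
 [  0.         371.64829954 246.72776694]
 [  0.           0.           1.        ]] [[ 6.23857947e-04 -2.86768648e-01  9.57999663e-01 -1.58695514e+02]
 [ 9.99998212e-01 -1.53144308e-03 -1.10963160e-03  9.56164416e-02]
 [ 1.78532951e-03  9.57998642e-01  2.86767180e-01 -7.70081301e+01]
 [ 0.00000000e+00  0.00000000e+00  0.00000000e+00  1.00000000e+00]]
```

View pics/scene1.png

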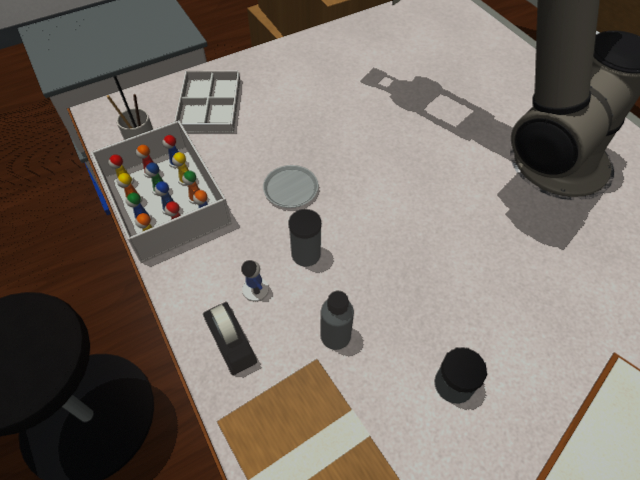

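View pics/side1.png

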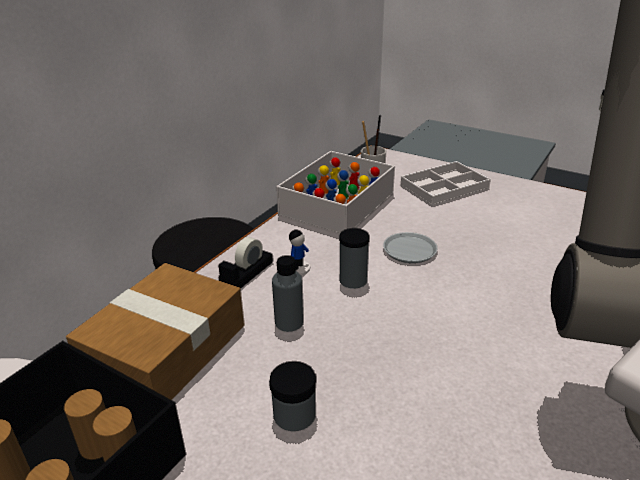

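The scene view shows the bottle (337,320, cap top about 338,298), dish (291,187), tub (305,238), figure (255,280) and jar (461,375). In the side view the bottle is at (288,295) and the dish at (410,248). Next I'll locate them.

```bash
cat > h.py <<'E'
import numpy as np,cv2
from scipy.spatial.transform import Rotation as R
from plant import get_obs,capture
def rot(a): return R.from_euler("xyz",a).as_matrix()
def ray(c,uv):
    d=rot(c["attitude"])@np.linalg.inv(c["K"])@np.array([*uv,1.]);return np.array(c["position"]),d
def plane(c,uv,z):
    p,d=ray(c,uv);return p+d*(z-p[2])/d[2]
def proj(c,P):
    q=c["K"]@(rot(c["attitude"]).T@(np.array(P)-c["position"]));return q[:2]/q[2]
def two(c1,u1,c2,u2):
    p,d=ray(c1,u1);q,e=ray(c2,u2)
    s=np.linalg.lstsq(np.c_[d,-e],q-p,rcond=None)[0];a=p+s[0]*d;b=q+s[1]*e
    return (a+b)/2,np.linalg.norm(a-b)
E
python3 - <<'E'
from h import *
s=capture("scene");d=capture("side")
P={"bottle cap":((338,298),(287,262),145),"dish":((291,187),(410,247),12),"tub":((306,221),(354,238),112),"jar":((463,369),(292,379),82),"fig base":((256,291),(301,268),6)}
for k,(a,b,z) in P.items():
    print(k,plane(s,a,z).round(),plane(d,b,z).round(),*[np.round(v) for v in two(s,a,d,b)])
for uv in ((110,200),(225,215),(150,258),(185,125),(225,345),(250,372),(208,305),(335,365),(220,430),(72,108),(205,480)): print(uv,plane(s,uv,0).round())
E
```

```text
bottle cap [676. 117. 145.] [671. 123. 145.] [675. 116. 140.] 2.0
dish [ 585. -229.   12.] [ 583. -230.   12.] [ 584. -231.   10.] 2.0
tub [636. -65. 112.] [634. -56. 112.] [637. -64. 109.] 5.0
jar [548. 298.  82.] [543. 300.  82.] [546. 297.  77.] 1.0
fig base [764. -34.   6.] [754. -40.   6.] [761. -43.  -2.] 9.0
(110, 200) [ 945. -400.    0.]
(225, 215) [ 741. -238.    0.]
(150, 258) [ 918. -212.    0.]
(185, 125) [ 715. -542.    0.]
(225, 345) [861.  35.   0.]
(250, 372) [843. 104.   0.]
(208, 305) [856. -55.   0.]
(335, 365) [706. 166.   0.]
(220, 430) [928. 169.   0.]
(72, 108) [ 942. -741.    0.]
(205, 480) [978. 227.   0.]
```

send_rows:
  moves:
    - [-60,0,0,0]
    - [-60,0,0,0]
    - [-60,0,0,0]
    - [-60,0,0,0]
    - [-60,0,0,0]
    - [-60,0,0,0]
    - [-60,0,0,0]
    - [-60,0,0,0]

```text
time: 1.25
tool_pos: [201.5, -418.4, 654.5]
tcp_rot: [-1.922, 1.523, 1.669]
contact_force: [-24.5, 61.4, 13.3]
grip_width: 91.6
```

```bash
python3 -c "
from h import *
o=get_obs();print(o['time'],o['tool_pos'],o['joint_positions']);print(rot(o['tcp_rot']).round(3))"
```

```text
1.25 [ 201.47746287 -418.38730258  654.53081946] [-1.29322741  0.49493811  0.03559917  0.0184018   2.65827577 -0.1565038 ]
[[-0.005  0.435 -0.9  ]
 [ 0.048 -0.899 -0.435]
 [-0.999 -0.045 -0.017]]
```

send_rows:
  moves:
    - [20,10,0,0]
    - [10,20,0,0]
    - [0,25,0,0]
    - [0,25,0,0]
    - [0,25,0,0]
    - [0,25,0,0]
    - [0,25,0,0]
    - [0,25,0,0]

```text
time: 2.25
tool_pos: [260.4, -537.6, 562.3]
tcp_rot: [-2.899, 1.554, 0.692]
contact_force: [0.7, 0.6, 1.9]
grip_width: 91.9
```

```bash
cat > st.py <<'E'
from h import *
o=get_obs();r=rot(o['tcp_rot']);p=np.array(o['tool_pos'])
print(o['time'],p.round(1),'grasp',(p-19*r[:,0]).round(1),'q',np.round(o['joint_positions'],3),'F',np.round(o['contact_force'],1),'w',round(o['grip_width'],1));print(r.round(3))
E
python3 st.py
```

```text
2.25 [ 260.4 -537.6  562.3] grasp [ 260.1 -537.8  581.3] q [-1.257  0.667  0.036  0.025  2.445 -0.117] F [0.7 0.6 1.9] w 91.9
[[ 0.013  0.435 -0.9  ]
 [ 0.011 -0.9   -0.435]
 [-1.    -0.004 -0.017]]
```

send_rows:
  moves:
    - [-25,-15,0,0]
    - [-25,-15,0,0]
    - [-25,-15,0,0]
    - [-25,0,0,0]
    - [-25,0,0,0]
    - [-25,0,0,0]
    - [-50,0,0,0]
    - [-50,0,0,0]

```text
time: 3.25
tool_pos: [197.3, -414.1, 680.8]
tcp_rot: [1.807, 1.496, -0.885]
contact_force: [1.1, -0.1, 0.1]
grip_width: 91.6
```

```bash
python3 st.py
```

```text
3.25 [ 197.3 -414.1  680.8] grasp [ 196.4 -413.   699.8] q [-1.315  0.437  0.036  0.06   2.599 -0.141] F [ 1.1 -0.1  0.1] w 91.6
[[ 0.047  0.433 -0.9  ]
 [-0.058 -0.899 -0.435]
 [-0.997  0.072 -0.017]]
```

send_rows:
  moves:
    - [-50,0,0,0]
    - [-50,0,0,0]
    - [-50,0,0,0]
    - [-50,0,0,0]

```text
time: 3.75
tool_pos: [161.0, -342.6, 733.6]
tcp_rot: [1.678, 1.42, -1.015]
contact_force: [0.3, -0.3, 0.5]
grip_width: 91.6
```

```bash
python3 st.py
```

```text
3.75 [ 161.  -342.6  733.6] grasp [ 159.5 -340.2  752.4] q [-1.381  0.304  0.036  0.115  2.658 -0.152] F [ 0.3 -0.3  0.5] w 91.6
[[ 0.079  0.428 -0.901]
 [-0.127 -0.892 -0.434]
 [-0.989  0.149 -0.016]]
```

```bash
cat > kin.py <<'E'
import numpy as np
from scipy.spatial.transform import Rotation as R
D=[([-1.266,.342,1.524,0,1.275,-.146],[228.759,-472.561,226.741]),
([-1.29322741,0.49493811,0.03559917,0.0184018,2.65827577,-0.1565038],[201.477,-418.387,654.53]),
([-1.257,.667,.036,.025,2.445,-.117],[260.4,-537.6,562.3]),
([-1.315,.437,.036,.06,2.599,-.141],[197.3,-414.1,680.8]),
([-1.381,.304,.036,.115,2.658,-.152],[161,-342.6,733.6])]
def fk(q,p):
    a1,h,L2,a3,L4,L6=p
    e=lambda ax,t:R.from_euler(ax,t)
    r=e('z',q[0]);x=r.apply([a1,0,h])
    r=r*e('y',q[1]);x=x+r.apply([0,0,L2])
    r=r*e('y',q[2]);x=x+r.apply([a3,0,L4])
    r=r*e('z',q[3])*e('y',q[4])*e('z',q[5]);x=x+r.apply([0,0,L6])
    return x,r.as_matrix()
E
cat > f.py <<'E'
from kin import *
from scipy.optimize import least_squares
f=lambda p:np.concatenate([fk(q,p)[0]-x for q,x in D])
s=least_squares(f,[0,400,400,0,400,250]);print(s.x.round(1),f(s.x).round(1))
f0=lambda p:f([0,p[0],p[1],0,p[2],p[3]])
s=least_squares(f0,[400,400,400,250]);print(s.x.round(1),f0(s.x).round(1))
print(fk(D[4][0],[0,400,400,0,400,250])[1].round(3)); print(fk(D[0][0],[0,400,400,0,400,250])[1].round(3))
E
python3 f.py
```

```text
[-93.1 595.3 705.1  10.7 400.2 903.9] [-71.6 -27.    2.3 -81.5  25.4  -1.8 -60.2 -32.5 -18.4 -54.  -23.1   3.4
 -40.4 -29.6  14.5]
[581.5 550.4 382.3 746.2] [-63.5 -52.8  15.9 -80.4  16.6  -4.3 -69.1 -13.   -2.8 -59.  -23.5  -4.4
 -47.  -39.6  -4.3]
[[-0.427  0.901  0.079]
 [ 0.892  0.434 -0.128]
 [-0.149  0.016 -0.989]]
[[-0.436  0.9    0.   ]
 [ 0.9    0.436 -0.001]
 [-0.001 -0.    -1.   ]]
```

```bash
python3 - <<'E'
import re
s=open('kin.py').read()
s=s.replace("a1,h,L2,a3,L4,L6=p","a1,h,L2,a3,L4,L6,b,c=p").replace("[a1,0,h]","[a1,b,h]").replace("x=x+r.apply([0,0,L6])","x=x+r.apply([c,0,L6])" ).replace("r=r*e('z',q[3])*e('y',q[4])*e('z',q[5]);","r=r*e('z',q[3])*e('y',q[4]);").replace("    return x,r","    r=r*e('z',q[5])\n    return x,r")
open('kin.py','w').write(s)
E
cat > f.py <<'E'
from kin import *
from scipy.optimize import least_squares
def go(mask):
    g=np.array([0,400,400,0,400,250,76,0.]);i=np.flatnonzero(mask)
    def P(v): p=g.copy();p[~np.array(mask,bool)&(np.arange(8)!=99)]=[0 if k in(0,3,6,7) else g[k] for k in np.flatnonzero(~np.array(mask,bool))];p[i]=v;return p
    f=lambda v:np.concatenate([fk(q,P(v))[0]-x for q,x in D])
    s=least_squares(f,g[i]);print(P(s.x).round(1),f(s.x).round(1))
go([0,1,1,0,1,1,1,0]);go([0,1,1,0,1,1,1,1]);go([1,1,1,0,1,1,1,0])
E
python3 f.py
```

```text
[  0.  295.  562.8   0.  382.3 470.   73.1   0. ] [  7.5 -34.7  17.3  -7.1  17.8  -3.9  -0.9  -0.8  -3.3   0.    6.1  -4.2
   3.7   5.8  -5.8]
[  0.  316.3 625.7   0.  390.3 551.6  72.7  35.6] [  5.  -28.3  13.8  -8.9  23.   -0.3   1.8  -8.3  -8.    0.4   5.8  -2.7
   3.6   7.9  -2.9]
[-27.9 308.4 612.8   0.  387.9 531.7  71.8   0. ] [  4.5 -29.6  14.4  -9.   21.6  -3.5   0.7  -6.9  -8.2   0.6   6.2  -2.1
   5.2   8.5  -0.6]
```

send_rows:
  moves:
    - [13,-27,-45,0]
    - [13,-27,-45,0]
    - [13,-27,-45,0]
    - [13,-27,-45,0]
    - [0,0,0,0]

```text
time: 4.38
tool_pos: [278.4, -180.2, 673.5]
tcp_rot: [1.699, 1.421, -0.986]
contact_force: [-0.2, -0.3, 0.0]
grip_width: 91.7
```

```bash
python3 st.py
```

```text
4.375 [ 278.4 -180.2  673.5] grasp [ 276.8 -177.9  692.3] q [-0.777 -0.006  0.711 -0.041  2.289  0.308] F [-0.2 -0.3  0. ] w 91.7
[[ 0.082  0.435 -0.897]
 [-0.125 -0.888 -0.442]
 [-0.989  0.148 -0.019]]
```

send_rows:
  moves:
    - [13,-27,-45,0]
    - [13,-27,-45,0]
    - [13,-27,-45,0]
    - [13,-27,-45,0]
    - [0,0,0,0]

```text
time: 5.0
tool_pos: [399.4, -14.8, 607.3]
tcp_rot: [1.677, 1.426, -1.013]
contact_force: [0.1, -0.9, 0.6]
grip_width: 92.0
```

```bash
python3 st.py
```

```text
5.0 [399.4 -14.8 607.3] grasp [398.  -12.4 626.1] q [-0.14   0.077  0.839 -0.131  2.128  0.904] F [ 0.1 -0.9  0.6] w 92.0
[[ 0.077  0.431 -0.899]
 [-0.123 -0.891 -0.437]
 [-0.989  0.144 -0.015]]
```

```bash
cat >> kin.py <<'E'
D+=[([-.777,-.006,.711,-.041,2.289,.308],[278.4,-180.2,673.5]),([-.14,.077,.839,-.131,2.128,.904],[399.4,-14.8,607.3])]
def fk(q,p):
    a1,b,h,L2,a2,L4,a4,L6,w=p
    e=lambda ax,t:R.from_euler(ax,t)
    r=e('z',q[0]);x=r.apply([a1,b,h])
    r=r*e('y',q[1]);x=x+r.apply([a2,0,L2])
    r=r*e('y',q[2]);x=x+r.apply([a4,0,L4])
    r=r*e('z',q[3])*e('y',q[4]);x=x+r.apply([w,0,L6]);r=r*e('z',q[5])
    return x,r.as_matrix()
E
cat > f.py <<'E'
from kin import *
from scipy.optimize import least_squares
g=np.array([0,70,350,400,0,400,0,250,0.])
for sk in ([],[1],[0]):
    f=lambda p:np.concatenate([fk(q,p)[0]-x for i,(q,x) in enumerate(D) if i not in sk])
    s=least_squares(lambda p:np.r_[f(p),(p-g)*.005],g);print(sk,s.x.round(1),f(s.x).round(1))
E
python3 f.py
```

```text
[] [1.000e+00 7.650e+01 2.243e+02 5.069e+02 1.000e-01 3.795e+02 4.650e+01
 3.200e+02 1.500e+00] [ 0.   0.1  0.2  0.   0.2  0.1 -0.1 -0.3 -0.3  0.2  0.1  0.2 -0.1  0.1
  0.  -0.  -0.1 -0.   0.2 -0.  -0.2]
[1] [3.400e+00 7.650e+01 2.272e+02 5.078e+02 4.000e-01 3.799e+02 4.640e+01
 3.238e+02 5.000e+00] [ 0.1  0.1  0.1 -0.1 -0.1 -0.2  0.2  0.2  0.2 -0.2  0.  -0.1 -0.  -0.
 -0.   0.1 -0.1 -0.1]
[0] [ 1.200e+00  7.650e+01  2.246e+02  5.061e+02 -3.000e-01  3.782e+02
  4.650e+01  3.186e+02  3.000e-01] [ 0.   0.  -0.  -0.2 -0.1 -0.   0.2  0.1  0.2 -0.  -0.1 -0.1 -0.  -0.1
 -0.   0.   0.1  0. ]
```

```bash
cat > sim.py <<'E'
from kin import *
from scipy.optimize import least_squares
P=[1,76.5,224.3,506.9,0,379.5,46.5,320,1.5]
lo=np.array([-2.53,-.77,.036,-1,.28,-3.11]);hi=np.array([2.53,2.02,2.7,4.14,2.66,3.11])
C=np.array([[0,-1,0],[0,0,-1],[1,0,0.]])  # tool axes in flange: x=z, y=-x, z=-y
def tool(q):
    x,r=fk(q,P);return x,r@C.T.T if False else r@np.array([[0,-1,0],[0,0,-1],[1,0,0]])
def solve(q,x,T,w):
    def f(v):
        a,b=tool(v);return np.r_[(a-x)/1000,w*R.from_matrix(T@b.T).as_rotvec()]
    return least_squares(f,np.clip(q,lo+1e-6,hi-1e-6),bounds=(lo,hi),xtol=1e-12).x
def row(q,m,w):
    x,T=tool(q);return solve(q,x+T@np.array(m[:3]),T@R.from_euler('x',m[3],degrees=True).as_matrix(),w)
def run(q,rows,w):
    for m in rows:q=row(np.array(q,float),m,w)
    return q
E
python3 - <<'E'
from sim import *
print(tool(D[6][0])[1].round(3))
for w in(.03,.1,.2,.4,1):
    q=run(D[3][0],[[-50,0,0,0]]*4,w);print(w,q.round(3),tool(q)[0].round(),tool(q)[1][:,0].round(3))
    q=run(D[2][0],[[-25,-15,0,0]]*3+[[-25,0,0,0]]*3+[[-50,0,0,0]]*2,w);print('  ',q.round(3),tool(q)[0].round(),tool(q)[1][:,0].round(3))
E
```

```text
[[ 0.077  0.431 -0.899]
 [-0.123 -0.891 -0.438]
 [-0.989  0.144 -0.015]]
0.03 [-1.653  0.106  0.036  0.493  2.272 -0.063] [ 163. -352.  862.] [ 0.313 -0.603 -0.734]
   [-1.406  0.275  0.036  0.231  2.225 -0.081] [ 210. -445.  797.] [ 0.27  -0.512 -0.816]
0.1 [-1.599  0.128  0.036  0.43   2.323 -0.072] [ 163. -351.  842.] [ 0.289 -0.552 -0.783]
   [-1.393  0.292  0.036  0.212  2.27  -0.086] [ 209. -442.  781.] [ 0.247 -0.465 -0.85 ]
0.2 [-1.499  0.186  0.036  0.302  2.448 -0.095] [ 163. -348.  799.] [ 0.22  -0.411 -0.885]
   [-1.364  0.336  0.036  0.164  2.381 -0.099] [ 206. -434.  744.] [ 0.186 -0.339 -0.922]
0.4 [-1.408  0.27   0.036  0.164  2.615 -0.135] [ 160. -340.  749.] [ 0.115 -0.196 -0.974]
   [-1.327  0.409  0.036  0.09   2.539 -0.127] [ 200. -420.  696.] [ 0.087 -0.137 -0.987]
1 [-1.37   0.302  0.081  0.09   2.66  -0.167] [ 161. -341.  725.] [ 0.06  -0.087 -0.994]
   [-1.31   0.455  0.036  0.044  2.628 -0.15 ] [ 197. -413.  672.] [ 0.027 -0.016 -1.   ]
```

Run:
```python
from sim import *
for w in(.5,.6):
    print(w,run(D[3][0],[[-50,0,0,0]]*4,w).round(3),run(D[2][0],[[-25,-15,0,0]]*3+[[-25,0,0,0]]*3+[[-50,0,0,0]]*2,w).round(3))
w=.52
for mode in ('greedy','out','up','diag'):
    q=np.array(D[6][0])
    for k in range(64):
        x,T=tool(q);best=None
        dirs={'greedy':np.radians([-60,-30,0,30,60,90,120]),'out':[0],'up':[np.pi/2],'diag':[np.pi/4]}[mode]
        for a in dirs:
            d=np.array([np.cos(a),0,np.sin(a)])*62
            n=solve(q,x+d,T,w);s=tool(n)[1][2,0]+ (0 if tool(n)[0][2]>200 else -9)
            if best is None or s>best[0]:best=(s,n,a)
        q=best[1]
        if k%8==7:print(mode,k+1,round(np.degrees(best[2])),q.round(2),tool(q)[0].round(),tool(q)[1][:,0].round(2))
```

```text
0.5 [-1.394  0.288  0.036  0.137  2.648 -0.146] [-1.32   0.427  0.036  0.073  2.574 -0.135]
0.6 [-1.384  0.3    0.038  0.119  2.66  -0.152] [-1.316  0.438  0.036  0.062  2.595 -0.14 ]
greedy 8 60 [-0.12  0.42  0.04 -0.15  2.34  0.85] [522. -23. 708.] [ 0.32 -0.15 -0.94]
greedy 16 60 [-0.14  0.38  0.04 -0.1   1.99  0.87] [595. -34. 788.] [ 0.65 -0.18 -0.74]
greedy 24 60 [-0.15  0.39  0.04 -0.05  1.56  0.87] [684. -43. 891.] [ 0.9  -0.19 -0.4 ]
greedy 32 60 [-0.16  0.44  0.04  0.    1.09  0.86] [758. -47. 995.] [ 0.99 -0.16 -0.  ]
greedy 40 60 [-0.17  0.51  0.04  0.07  0.68  0.82] [ 789.  -46. 1076.] [ 0.93 -0.12  0.34]
greedy 48 60 [-0.18  0.54  0.04  0.17  0.4   0.73] [ 778.  -40. 1130.] [ 0.82 -0.08  0.56]
greedy 56 60 [-0.19  0.51  0.04  0.3   0.28  0.62] [ 727.  -32. 1183.] [ 0.73 -0.05  0.68]
greedy 64 90 [-0.24  0.36  0.04  0.38  0.31  0.59] [ 578.  -25. 1278.] [ 0.64 -0.04  0.77]
out 8 0 [-0.08  0.81  0.04 -0.13  2.03  0.96] [766. -20. 482.] [ 0.25 -0.13 -0.96]
out 16 0 [-0.08  1.08  0.04 -0.09  1.4   1.  ] [996. -26. 326.] [ 0.57 -0.13 -0.81]
out 24 0 [-0.08  1.3   0.04 -0.04 
[... 1160 characters left out ...]
 -0.15  0.92]
diag 8 45 [-0.11  0.49  0.04 -0.15  2.25  0.88] [581. -24. 679.] [ 0.34 -0.15 -0.93]
diag 16 45 [-0.11  0.54  0.04 -0.1   1.81  0.91] [726. -33. 721.] [ 0.67 -0.17 -0.72]
diag 24 45 [-0.12  0.62  0.04 -0.06  1.31  0.91] [858. -40. 787.] [ 0.91 -0.16 -0.38]
diag 32 45 [-0.12  0.71  0.04 -0.    0.83  0.88] [946. -41. 851.] [ 0.99 -0.12 -0.01]
diag 40 45 [-0.13  0.77  0.04  0.09  0.48  0.81] [973. -38. 902.] [ 0.96 -0.09  0.28]
diag 48 45 [-0.13  0.79  0.04  0.22  0.29  0.69] [965. -31. 943.] [ 0.89 -0.06  0.44]
diag 56 45 [-0.15  0.76  0.04  0.39  0.28  0.54] [936. -28. 982.] [ 0.87 -0.02  0.49]
diag 64 45 [-0.16  0.73  0.04  0.52  0.28  0.42] [ 914.  -24. 1009.] [0.85 0.   0.52]
```

Run:
```python
from sim import *
rng=np.random.default_rng(0)
B=np.array([675,117.]);Dd=np.array([585,-230.])
for psi in np.radians([-30,-20,-7,0,10,20]):
    c,s=np.cos(psi),np.sin(psi)
    for nm,xy,z in(("bot",B,55),("dish",Dd,62),("air",[560,-60],350)):
        for sg in(1,-1):
            X=np.array([c,s,0]);Z=np.array([0,0,sg]);T=np.c_[X,np.cross(Z,X),Z]
            x=np.r_[np.array(xy)+19*X[:2],z];S=[]
            for k in range(40):
                q=solve(rng.uniform(lo,hi),x,T,.5);a,b=tool(q)
                if np.linalg.norm(a-x)<1 and np.abs(b-T).max()<.01 and not any(np.abs(q-t).max()<.02 for t in S):S.append(q)
            print(round(np.degrees(psi)),nm,sg,[list(t.round(2)) for t in S])
```

```text
-30 bot 1 [[np.float64(0.42), np.float64(1.14), np.float64(1.81), np.float64(4.09), np.float64(1.46), np.float64(1.42)]]
-30 bot -1 [[np.float64(0.42), np.float64(1.14), np.float64(1.81), np.float64(4.09), np.float64(1.46), np.float64(-1.72)]]
-30 dish 1 [[np.float64(-0.47), np.float64(1.19), np.float64(2.22), np.float64(3.2), np.float64(1.84), np.float64(1.59)]]
-30 dish -1 [[np.float64(-0.47), np.float64(1.19), np.float64(2.22), np.float64(3.2), np.float64(1.84), np.float64(-1.56)]]
-30 air 1 [[np.float64(0.05), np.float64(0.33), np.float64(2.32), np.float64(3.77), np.float64(1.16), np.float64(1.29)]]
-30 air -1 [[np.float64(0.05), np.float64(0.33), np.float64(2.32), np.float64(3.77), np.float64(1.16), np.float64(-1.86)]]
-20 bot 1 [[np.float64(0.34), np.float64(1.14), np.float64(1.93), np.float64(3.83), np.float64(1.51), np.float64(1.52)]]
-20 bot -1 [[np.float64(0.34), np.float64(1.14), np.float64(1.93), np.float64(3.83), np.float64(1.51), np.float64(-1.62)]]
-20 dish 1 [[np.float64(-0.63), np.float64(1.19), np.float64(2.24), np.float64(2.85), np.float64(1.85), np.float64(1.49)]]
[... 2579 characters left out ...]
 np.float64(1.16), np.float64(2.07), np.float64(2.63), np.float64(1.65), np.float64(1.53)]]
20 bot -1 [[np.float64(-0.16), np.float64(1.16), np.float64(2.07), np.float64(2.63), np.float64(1.65), np.float64(-1.62)]]
20 dish 1 [[np.float64(-1.0), np.float64(1.13), np.float64(1.93), np.float64(1.79), np.float64(1.55), np.float64(1.65)]]
20 dish -1 [[np.float64(-1.0), np.float64(1.13), np.float64(1.93), np.float64(1.79), np.float64(1.55), np.float64(-1.49)]]
20 air 1 [[np.float64(-0.77), np.float64(0.34), np.float64(2.3), np.float64(1.97), np.float64(1.36), np.float64(2.04)]]
20 air -1 [[np.float64(-0.77), np.float64(0.34), np.float64(2.3), np.float64(1.97), np.float64(1.36), np.float64(-1.11)]]
```

```bash
cat > plan.py <<'E'
import sys
from sim import *
from plant import get_obs
w=.56
def cur(): return np.array(get_obs()['joint_positions'],float)
def show(q):
    x,T=tool(q);print('q',q.round(2),'x',x.round(),'X',T[:,0].round(3),'Y',T[:,1].round(3))
def push(q,d,n=8):
    x,T=tool(q);m=np.round(T.T@np.array(d,float)).tolist()+[0]
    print('row',m);mx=0
    for k in range(n):
        p=q;q=row(q,m,w);mx=np.maximum(mx,abs(q-p))
    show(q);print('  maxstep',mx.round(2));return q
E
python3 - <<'E'
from plan import *
q=cur();show(q)
for d in((44,4,44),(42,6,46),(42,6,46),(42,6,46)): q=push(q,d)
q0=q
print('roll turn');x,T=tool(q)
for m in ((-45,-45,-20),)*8: q=push(q,m,1)
for m in ((-10,-30,-50),)*8: q=push(q,m,1)
E
```

```text
q [-0.14  0.08  0.84 -0.13  2.13  0.9 ] x [399. -15. 607.] X [ 0.077 -0.123 -0.989] Y [ 0.431 -0.891  0.144]
row [-41.0, 22.0, -42.0, 0]
q [-0.06  0.46  0.04 -0.17  2.32  0.91] x [547.   6. 690.] X [ 0.308 -0.141 -0.941] Y [ 0.407 -0.874  0.265]
  maxstep [0.02 0.2  0.44 0.05 0.22 0.05]
row [-31.0, 24.0, -49.0, 0]
q [ 0.01  0.43  0.04 -0.16  2.    0.97] x [623.  35. 752.] X [ 0.616 -0.142 -0.775] Y [ 0.327 -0.849  0.415]
  maxstep [0.01 0.01 0.   0.   0.05 0.01]
row [-11.0, 28.0, -55.0, 0]
q [ 0.03  0.44  0.04 -0.15  1.62  0.99] x [704.  54. 840.] X [ 0.863 -0.115 -0.492] Y [ 0.192 -0.826  0.53 ]
  maxstep [0.   0.01 0.   0.   0.05 0.  ]
row [13.0, 28.0, -55.0, 0]
q [ 0.04  0.48  0.04 -0.11  1.2   0.99] x [778.  71. 933.] X [ 0.988 -0.069 -0.141] Y [ 0.027 -0.809  0.587]
  maxstep [0.   0.02 0.   0.01 0.06 0.  ]
roll turn
row [-39.0, 23.0, 49.0, 0]
q [-0.07  0.23  0.54 -0.    0.95  0.94] x [732.  27. 913.] X [ 0.988 -0.069 -0.141] Y [ 0.027 -0.809  0.587]
  maxstep [0.1  0.25 0.5  0.11 0.25 0.05]
row [-39.0, 23.0, 49.0, 0]
q [-0.2   0.08  0.78  0.17  0.85  0.81] x [687. -18. 893.] X 
[... 1912 characters left out ...]
.0, 0]
q [-1.64  0.12  1.75  1.44  1.53 -0.94] x [ 363. -436.  523.] X [ 0.988 -0.069 -0.141] Y [ 0.027 -0.809  0.587]
  maxstep [0.02 0.09 0.04 0.   0.   0.13]
row [-1.0, -5.0, 59.0, 0]
q [-1.66  0.23  1.77  1.43  1.53 -1.06] x [ 353. -467.  473.] X [ 0.988 -0.069 -0.141] Y [ 0.027 -0.809  0.587]
  maxstep [0.02 0.1  0.02 0.   0.   0.12]
row [-1.0, -5.0, 59.0, 0]
q [-1.68  0.34  1.77  1.43  1.53 -1.17] x [ 342. -497.  424.] X [ 0.988 -0.069 -0.141] Y [ 0.027 -0.809  0.587]
  maxstep [0.02 0.11 0.   0.   0.   0.11]
row [-1.0, -5.0, 59.0, 0]
q [-1.69  0.45  1.75  1.43  1.53 -1.27] x [ 332. -527.  374.] X [ 0.988 -0.069 -0.141] Y [ 0.027 -0.809  0.587]
  maxstep [0.01 0.11 0.02 0.   0.   0.1 ]
```

send_rows:
  moves:
    - [-41,22,-42,0]
    - [-41,22,-42,0]
    - [-41,22,-42,0]
    - [-41,22,-42,0]
    - [-41,22,-42,0]
    - [-41,22,-42,0]
    - [-41,22,-42,0]
    - [-41,22,-42,0]

```text
time: 6.0
tool_pos: [439.7, 4.6, 676.2]
tcp_rot: [0.956, 1.515, -1.74]
contact_force: [-0.3, -0.7, 0.4]
grip_width: 91.8
```

send_rows:
  moves:
    - [-31,24,-49,0]
    - [-31,24,-49,0]
    - [-31,24,-49,0]
    - [-31,24,-49,0]
    - [-31,24,-49,0]
    - [-31,24,-49,0]
    - [-31,24,-49,0]
    - [-31,24,-49,0]

```text
time: 7.0
tool_pos: [493.9, 5.5, 619.9]
tcp_rot: [-0.582, 1.451, 3.002]
contact_force: [0.4, -0.0, 0.8]
grip_width: 92.0
```

Run:
```python
from plan import *
q=cur();show(q);print(get_obs()['time'])
for d in((42,3,46),(42,3,46),(42,3,46)): q=push(q,d)
```

```text
q [-0.14  0.57  0.04 -0.    2.66  0.98] x [494.   6. 620.] X [-0.118  0.017 -0.993] Y [ 0.424 -0.903 -0.066]
7.0
row [-51.0, 12.0, -34.0, 0]
q [-0.13  0.49  0.04  0.08  2.46  1.06] x [526.  22. 658.] X [ 0.15   0.029 -0.988] Y [ 0.423 -0.906  0.037]
  maxstep [0.   0.02 0.   0.01 0.03 0.01]
row [-39.0, 17.0, -46.0, 0]
q [-0.13  0.45  0.04  0.13  2.18  1.1 ] x [590.  33. 712.] X [ 0.46   0.048 -0.887] Y [ 0.386 -0.91   0.151]
  maxstep [0.   0.01 0.   0.01 0.04 0.01]
row [-21.0, 20.0, -55.0, 0]
q [-0.12  0.43  0.04  0.16  1.83  1.13] x [670.  45. 789.] X [ 0.746  0.066 -0.662] Y [ 0.306 -0.918  0.253]
  maxstep [0.01 0.01 0.   0.01 0.05 0.  ]
```

send_rows:
  moves:
    - [-32,8,-22,0]
    - [-32,8,-22,0]
    - [-32,8,-22,0]
    - [-32,8,-22,0]

```text
time: 7.5
tool_pos: [487.1, 11.3, 629.0]
tcp_rot: [-0.715, 1.469, 2.868]
contact_force: [0.5, 0.2, 0.9]
grip_width: 91.6
```

Run:
```python
from plan import *
q=cur();show(q);print(get_obs()['time'])
```

```text
q [-0.14  0.55  0.04  0.03  2.66  1.01] x [487.  11. 629.] X [-0.098  0.028 -0.995] Y [ 0.424 -0.903 -0.067]
7.5
```

send_rows:
  moves:
    - [-40,0,0,0]
    - [-40,0,0,0]
    - [-40,0,0,0]
    - [-40,0,0,0]

```text
time: 8.0
tool_pos: [449.5, 7.6, 670.7]
tcp_rot: [-1.694, 1.547, 1.888]
contact_force: [-0.1, -0.0, 0.1]
grip_width: 92.0
```

Run:
```python
from plan import *
q=cur();show(q);print(get_obs()['time'])
```

```text
q [-0.17  0.46  0.04  0.05  2.66  1.  ] x [449.   8. 671.] X [-0.007  0.023 -1.   ] Y [ 0.426 -0.904 -0.024]
8.0
```

```bash
cat > fit.py <<'E'
from sim import *
import itertools
V=np.array([2.57,2.57,3.14,3.14,3.14,3.14])*.7/8
q0=[-1.266,.342,1.524,0,1.275,-.146]
TR=[(D[0][0],[[-60,0,0,0]]*8,D[1][0]),(D[1][0],[[20,10,0,0],[10,20,0,0]]+[[0,25,0,0]]*6,D[2][0]),
(D[2][0],[[-25,-15,0,0]]*3+[[-25,0,0,0]]*3+[[-50,0,0,0]]*2,D[3][0]),(D[3][0],[[-50,0,0,0]]*4,D[4][0]),
(D[6][0],[[-41,22,-42,0]]*8+[[-31,24,-49,0]]*8,[-.14,.57,.04,0,2.66,.98]),
([-.14,.57,.036,0,2.658,.98],[[-32,8,-22,0]]*4,[-.14,.55,.04,.03,2.66,1.01]),
([-.14,.55,.036,.03,2.658,1.01],[[-40,0,0,0]]*4,[-.17,.46,.04,.05,2.66,1.])]
def jac(q):
    a,b=tool(q);J=np.zeros((6,6))
    for i in range(6):
        d=np.array(q,float);d[i]+=1e-5;x,r=tool(d);J[:3,i]=(x-a)/1e-2;J[3:,i]=R.from_matrix(r@b.T).as_rotvec()/1e-5
    return J
def dls(q,x,T,w,lam,n,cap):
    q=np.array(q,float);W=np.diag([1,1,1,w,w,w])
    for _ in range(n):
        a,b=tool(q);e=W@np.r_[(x-a)/1000,R.from_matrix(T@b.T).as_rotvec()];J=W@jac(q)
        d=J.T@np.linalg.solve(J@J.T+lam**2*np.eye(6),e)
        if cap:d*=min(1,cap/abs(d).max())
        q=np.clip(q+d,lo,hi)
    return q
def rowd(q,m,w,lam,n,cap,mode):
    x,T=tool(q);p=dls(q,x+T@np.array(m[:3]),T@R.from_euler('x',m[3],degrees=True).as_matrix(),w,lam,n,cap)
    d=p-q
    if mode=='scale':d=d/max(1,(abs(d)/V).max())
    elif mode=='clip':d=np.clip(d,-V,V)
    return q+d
if __name__=='__main__':
    res=[]
    for w,lam,n,cap,mode in itertools.product((.1,.3,.5,1),(.01,.05,.1,.2),(1,3,10,30),(0,.2),('scale','clip')):
        E=[]
        for q,rs,t in TR:
            q=np.array(q,float)
            for m in rs:q=rowd(q,m,w,lam,n,cap,mode)
            E.append(np.abs(q-t).max())
        res.append((np.mean(E),w,lam,n,cap,mode,np.round(E,2)))
    for r in sorted(res,key=lambda r:r[0])[:8]:print(r)
    for w in(.3,.5,.7):
        E=[]
        for q,rs,t in TR:
            q=np.array(q,float)
            for m in rs:
                d=row(q,m,w)-q;q=q+d/max(1,(abs(d)/V).max())
            E.append(np.abs(q-t).max())
        print(w,np.round(E,2))
E
time timeout 560 python3 fit.py
```

```text
(np.float64(0.08302313166418183), 0.5, 0.2, 10, 0, 'clip', array([0.04, 0.03, 0.05, 0.03, 0.35, 0.06, 0.02]))
(np.float64(0.08302313166418183), 0.5, 0.2, 10, 0.2, 'clip', array([0.04, 0.03, 0.05, 0.03, 0.35, 0.06, 0.02]))
(np.float64(0.09738256623678303), 0.5, 0.2, 30, 0, 'scale', array([0.08, 0.03, 0.05, 0.03, 0.42, 0.06, 0.02]))
(np.float64(0.09738256623678303), 0.5, 0.2, 30, 0.2, 'scale', array([0.08, 0.03, 0.05, 0.03, 0.42, 0.06, 0.02]))
(np.float64(0.09857542444701099), 0.5, 0.2, 10, 0, 'scale', array([0.07, 0.03, 0.05, 0.03, 0.43, 0.06, 0.02]))
(np.float64(0.09857542444701099), 0.5, 0.2, 10, 0.2, 'scale', array([0.07, 0.03, 0.05, 0.03, 0.43, 0.06, 0.02]))
(np.float64(0.10296522817570983), 0.5, 0.2, 30, 0, 'clip', array([0.1 , 0.03, 0.05, 0.03, 0.43, 0.06, 0.02]))
(np.float64(0.10296522817570983), 0.5, 0.2, 30, 0.2, 'clip', array([0.1 , 0.03, 0.05, 0.03, 0.43, 0.06, 0.02]))
0.3 [0.13 0.06 0.12 0.1  1.18 0.18 0.06]
0.5 [0.1  0.01 0.02 0.02 0.73 0.08 0.02]
0.7 [0.09 0.01 0.01 0.02 0.54 0.05 0.05]fit.py:20: RuntimeWarning: divide by zero encountered in scalar divide
  if cap:d*=min(1,cap/abs(d).max())

real	8m34.687s
user	8m32.007s
sys	0m0.120s
```

send_rows:
  moves:
    - [0,15,-32,0]
    - [0,15,-32,0]
    - [0,15,-32,0]
    - [0,15,-32,0]
    - [0,15,-32,0]
    - [0,15,-32,0]
    - [0,15,-32,0]
    - [0,15,-32,0]

```text
time: 9.0
tool_pos: [518.4, 5.0, 589.7]
tcp_rot: [-0.805, 1.385, 2.779]
contact_force: [0.2, 0.3, -0.3]
grip_width: 91.7
```

Run:
```python
from plan import *
q=cur();show(q);print(get_obs()['time'])
```

```text
q [-0.16  0.63  0.04  0.08  2.66  1.03] x [518.   5. 590.] X [-0.173  0.066 -0.983] Y [ 0.416 -0.899 -0.133]
9.0
```

send_rows:
  moves:
    - [-20,12,-26,0]
    - [-20,12,-26,0]
    - [-20,12,-26,0]
    - [-20,12,-26,0]
    - [-20,12,-26,0]
    - [-20,12,-26,0]
    - [-20,12,-26,0]
    - [-20,12,-26,0]

```text
time: 10.0
tool_pos: [534.3, -1.6, 567.4]
tcp_rot: [-0.856, 1.337, 2.727]
contact_force: [-0.1, -0.0, 0.4]
grip_width: 91.7
```

Run:
```python
from plan import *
q=cur();show(q);print(get_obs()['time'])
```

```text
q [-0.18  0.67  0.04  0.12  2.66  1.05] x [534.  -1. 568.] X [-0.212  0.093 -0.973] Y [ 0.408 -0.896 -0.175]
10.0
```

```bash
cat > d.py <<'E'
from fit import *
from plan import cur,show
def go(q,rows,w=.5,lam=.2,n=10,mode='clip'):
    for m in rows:q=rowd(q,m,w,lam,n,0,mode)
    return q
E
timeout 200 python3 - <<'E'
from d import *
q0=cur()
for nm,d in(('up',(0,0,50)),('up-in',(-25,0,45)),('up-out',(20,0,45))):
  for w,lam in((.5,.2),(.7,.15)):
    q=q0.copy();print(nm,w)
    for k in range(9):
        x,T=tool(q);m=list(T.T@np.array(d))+[0]
        q=go(q,[m]*8,w,lam);show(q)
E
```

```text
up 0.5
q [-0.29  0.37  0.04  0.32  2.66  1.16] x [413.   4. 710.] X [ 0.091  0.127 -0.988] Y [ 0.406 -0.911 -0.079]
q [-0.61  0.21  0.04  0.89  2.66  1.44] x [327.   5. 778.] X [ 0.259  0.257 -0.931] Y [ 0.373 -0.916 -0.149]
q [-1.12  0.17  0.04  1.79  2.6   1.91] x [265.  -6. 823.] X [ 0.326  0.479 -0.815] Y [ 0.34  -0.864 -0.372]
q [-1.62  0.24  0.04  2.52  2.31  2.24] x [212. -39. 913.] X [ 0.465  0.743 -0.481] Y [ 0.365 -0.657 -0.66 ]
q [-1.88  0.33  0.04  2.82  1.87  2.39] x [ 152.  -91. 1055.] X [0.576 0.816 0.047] Y [ 0.508 -0.312 -0.803]
q [-2.01  0.36  0.04  2.92  1.35  2.49] x [  83. -164. 1213.] X [0.532 0.625 0.571] Y [ 0.712  0.034 -0.701]
q [-2.1   0.34  0.04  2.91  0.78  2.61] x [  -6. -263. 1330.] X [0.328 0.244 0.913] Y [ 0.883  0.264 -0.387]
q [-2.17  0.33  0.04  2.7   0.3   2.91] x [-112. -370. 1359.] X [ 0.054 -0.144  0.988] Y [ 0.948  0.319 -0.006]
q [-2.14  0.23  0.04  2.41  0.28  3.11] x [ -31. -304. 1387.] X [ 0.129 -0.142  0.981] Y [ 0.96   0.267 -0.087]
up 0.7
q [-0.27  0.45  0.04  0.3   2.66  1.17] x [447.   3. 678.] X [ 0.014  0.14  -0.99 ] Y [ 0.395 -0.91
[... 4171 characters left out ...]
-0.332  0.584 -0.741] Y [ 0.01  -0.783 -0.622]
q [-0.38  0.84  0.04  1.94  2.55  2.93] x [512.  55. 649.] X [-0.515  0.771 -0.376] Y [-0.357 -0.591 -0.723]
q [-0.43  0.84  0.04  2.27  2.25  3.11] x [512.  57. 763.] X [-0.486  0.874 -0.017] Y [-0.483 -0.285 -0.828]
q [-0.48  0.83  0.04  2.42  1.86  3.11] x [549.  30. 891.] X [-0.318  0.876  0.361] Y [-0.588  0.117 -0.8  ]
q [-0.48  0.84  0.04  2.42  1.41  3.11] x [650. -17. 985.] X [-0.009  0.743  0.669] Y [-0.666  0.494 -0.559]
q [-0.45  0.82  0.04  2.28  0.97  3.11] x [ 762.  -63. 1031.] X [0.343 0.528 0.777] Y [-0.566  0.776 -0.278]
q [-0.39  0.77  0.04  2.    0.62  3.11] x [ 827.  -74. 1053.] X [0.588 0.332 0.737] Y [-0.302  0.936 -0.181]
```

```bash
timeout 200 python3 - <<'E'
from d import *
q0=cur()
for nm,f in(('dls.5/.2',lambda q,m:go(q,[m]*4,.5,.2)),('dls.6/.1',lambda q,m:go(q,[m]*4,.6,.1)),('ls',lambda q,m:run(q,[m]*4,.6))):
    q=q0.copy();print(nm)
    for d,n in(((10,0,-40),2),((35,0,-10),3),((30,0,20),5),((20,0,30),8)):
        for k in range(n):
            x,T=tool(q);q=f(q,list(T.T@np.array(d))+[0])
        show(q)
E
```

```text
dls.5/.2
q [-0.15  0.69  0.86  0.06  1.84  0.98] x [632.  -2. 267.] X [-0.235  0.093 -0.968] Y [ 0.406 -0.895 -0.184]
q [-0.12  1.34  0.04  0.1   1.93  1.06] x [827.   8.  55.] X [-0.156  0.113 -0.981] Y [ 0.398 -0.902 -0.167]
q [-0.12  1.18  0.04  0.19  1.92  1.16] x [850.  29. 193.] X [ 0.023  0.172 -0.985] Y [ 0.348 -0.925 -0.153]
q [-0.18  0.79  0.04  0.42  2.04  1.47] x [764.  56. 514.] X [ 0.283  0.319 -0.905] Y [ 0.203 -0.942 -0.268]
dls.6/.1
q [-0.16  0.63  0.98  0.06  1.72  0.97] x [622.  -3. 258.] X [-0.18   0.087 -0.98 ] Y [ 0.414 -0.897 -0.156]
q [-0.12  1.53  0.04  0.11  2.24  1.08] x [696.  23. -52.] X [-0.602  0.159 -0.782] Y [ 0.267 -0.884 -0.385]
q [-0.14  1.62  0.04  1.17  2.66  2.29] x [617. 127.  86.] X [-0.831  0.548 -0.1  ] Y [-0.457 -0.772 -0.442]
q [-0.2   1.3   0.04  2.47  1.35  3.11] x [915.  90. 657.] X [0.153 0.586 0.795] Y [-0.933  0.352 -0.079]
ls
q [-0.16  0.64  1.    0.06  1.73  0.97] x [614.  -1. 248.] X [-0.212  0.093 -0.973] Y [ 0.408 -0.896 -0.175]
q [-0.12  1.3   0.04  0.09  1.88  1.04] x [852.   4.  87.] X [-0.058  0.094 -0.994] Y [ 0.417 -0.902 -0.109]
q [-0.11  1.05  0.04  0.14  1.65  1.08] x [930.  14. 321.] X [ 0.405  0.091 -0.91 ] Y [ 0.384 -0.92   0.079]
q [-0.14  0.66  0.04  0.21  1.29  1.13] x [890.  20. 759.] X [ 0.917  0.077 -0.392] Y [ 0.194 -0.944  0.268]
```

send_rows:
  moves:
    - [34,10,-14,0]
    - [34,10,-14,0]
    - [34,10,-14,0]
    - [34,10,-14,0]
    - [34,10,-14,0]
    - [34,10,-14,0]
    - [34,10,-14,0]

```text
time: 10.88
tool_pos: [599.4, 0.6, 311.6]
tcp_rot: [-0.858, 1.337, 2.725]
contact_force: [0.5, -0.1, 0.3]
grip_width: 91.6
```

send_rows:
  moves:
    - [-14,10,-24,0]
    - [-14,10,-24,0]
    - [-14,10,-24,0]
    - [-14,10,-24,0]
    - [-14,10,-24,0]
    - [-14,10,-24,0]
    - [-14,10,-24,0]
    - [-14,10,-24,0]

```text
time: 11.88
tool_pos: [735.2, 4.4, 334.6]
tcp_rot: [-1.029, 1.398, 2.55]
contact_force: [-1.0, 0.2, 0.2]
grip_width: 92.0
```

```bash
cat > s.py <<'E'
from plan import *
q=cur();show(q);print(get_obs()['time'])
x,T=tool(q)
for d in((30,0,0),(0,30,0),(0,0,30)):print(d,(T.T@np.array(d)).round(1))
E
python3 s.py
```

```text
q [-0.13  1.    0.04  0.1   2.26  1.06] x [735.   5. 335.] X [-0.143  0.096 -0.985] Y [ 0.413 -0.899 -0.148]
11.875
(30, 0, 0) [ -4.3  12.4 -27. ]
(0, 30, 0) [  2.9 -27.  -12.8]
(0, 0, 30) [-29.6  -4.4   2.7]
```

send_rows:
  moves:
    - [-28,9,-14,0]
    - [-28,9,-14,0]
    - [-28,9,-14,0]
    - [-28,9,-14,0]
    - [-28,9,-14,0]
    - [-28,9,-14,0]
    - [-28,9,-14,0]
    - [-28,9,-14,0]

```text
time: 12.88
tool_pos: [713.6, -25.1, 430.0]
tcp_rot: [-1.911, 1.472, 1.661]
contact_force: [0.4, 1.0, -0.6]
grip_width: 91.9
```

```bash
python3 s.py
```

```text
q [-0.18  0.87  0.04  0.12  2.26  1.03] x [714. -25. 430.] X [-0.009  0.098 -0.995] Y [ 0.417 -0.904 -0.093]
12.875
(30, 0, 0) [ -0.3  12.5 -27.3]
(0, 30, 0) [  2.9 -27.1 -12.5]
(0, 0, 30) [-29.9  -2.8  -1. ]
```

send_rows:
  moves:
    - [-45,14,-29,0]
    - [-45,14,-29,0]
    - [-45,14,-29,0]
    - [-45,14,-29,0]
    - [-45,14,-29,0]
    - [-45,14,-29,0]
    - [-45,14,-29,0]
    - [-45,14,-29,0]

```text
time: 13.88
tool_pos: [673.3, -41.2, 568.9]
tcp_rot: [3.102, 1.315, 0.378]
contact_force: [-0.6, -0.1, 1.2]
grip_width: 92.1
```

```bash
python3 s.py
```

```text
q [-0.24  0.67  0.04  0.19  2.21  1.04] x [674. -41. 569.] X [ 0.235  0.093 -0.968] Y [ 0.405 -0.914  0.01 ]
13.875
(30, 0, 0) [  7.   12.2 -26.5]
(0, 30, 0) [  2.8 -27.4 -11.8]
(0, 0, 30) [-29.    0.3  -7.6]
```

send_rows:
  moves:
    - [-34,20,-47,0]
    - [-34,20,-47,0]
    - [-34,20,-47,0]
    - [-34,20,-47,0]
    - [-34,20,-47,0]
    - [-34,20,-47,0]
    - [-34,20,-47,0]
    - [-34,20,-47,0]

```text
time: 14.88
tool_pos: [700.0, -37.8, 657.5]
tcp_rot: [2.897, 1.024, 0.158]
contact_force: [0.4, 0.6, 0.4]
grip_width: 91.9
```

```bash
python3 s.py
```

```text
q [-0.26  0.58  0.04  0.24  2.01  1.06] x [701. -38. 657.] X [ 0.514  0.082 -0.854] Y [ 0.357 -0.925  0.126]
14.875
(30, 0, 0) [ 15.4  10.7 -23.4]
(0, 30, 0) [  2.5 -27.8 -11.1]
(0, 0, 30) [-25.6   3.8 -15.1]
```

send_rows:
  moves:
    - [-17,23,-54,0]
    - [-17,23,-54,0]
    - [-15,23,-54,0]
    - [-15,23,-54,0]
    - [-12,24,-55,0]
    - [-12,24,-55,0]
    - [-8,24,-55,0]
    - [-8,24,-55,0]

```text
time: 15.88
tool_pos: [773.1, -37.3, 725.8]
tcp_rot: [2.841, 0.708, 0.087]
contact_force: [-1.0, 0.2, -0.2]
grip_width: 91.6
```

send_rows:
  moves:
    - [-2,24,-56,0]
    - [-2,24,-56,0]
    - [0,24,-56,0]
    - [0,24,-56,0]
    - [4,24,-56,0]
    - [4,24,-56,0]
    - [8,24,-56,0]
    - [8,24,-56,0]

```text
time: 16.88
tool_pos: [822.8, -39.8, 815.8]
tcp_rot: [2.821, 0.387, 0.047]
contact_force: [-0.1, -0.3, 0.6]
grip_width: 92.0
```

```bash
python3 s.py
```

```text
q [-0.25  0.57  0.04  0.28  1.38  1.08] x [825. -40. 816.] X [ 0.925  0.044 -0.378] Y [ 0.164 -0.942  0.292]
16.875
(30, 0, 0) [ 27.7   4.9 -10.3]
(0, 30, 0) [  1.3 -28.3 -10. ]
(0, 0, 30) [-11.3   8.8 -26.4]
```

send_rows:
  moves:
    - [14,20,-56,0]
    - [14,20,-56,0]
    - [16,20,-56,0]
    - [16,20,-56,0]
    - [18,20,-55,0]
    - [20,20,-55,0]
    - [20,20,-55,0]
    - [22,20,-55,0]

```text
time: 17.88
tool_pos: [837.5, -22.9, 917.4]
tcp_rot: [2.815, 0.081, 0.025]
contact_force: [0.5, -0.1, -0.7]
grip_width: 92.2
```

```bash
python3 s.py
python3 - <<'E'
from plan import *
# after tilt: try routes to bottle staging and required roll
q=cur()
for d,n in(((-45,-40,0),8),((-10,-20,-55),4),((10,30,-50),5)):
    x,T=tool(q);m=list(T.T@np.array(d,float))+[0];mx=0
    for k in range(n):
        p=q;q=row(q,m,.6);mx=np.maximum(mx,abs(q-p))
    show(q);print(mx.round(2))
E
```

```text
q [-0.21  0.55  0.04  0.26  1.08  1.1 ] x [841. -23. 918.] X [ 0.996  0.025 -0.081] Y [ 0.05  -0.946  0.32 ]
17.875
(30, 0, 0) [29.9  1.5 -2.1]
(0, 30, 0) [  0.7 -28.4  -9.7]
(0, 0, 30) [ -2.4   9.6 -28.3]
q [-1.34  0.13  0.72  1.37  1.47  0.42] x [ 481. -343.  918.] X [ 0.996  0.025 -0.081] Y [ 0.05  -0.946  0.32 ]
[0.16 0.18 0.33 0.16 0.12 0.13]
q [-1.47  0.12  1.34  1.48  1.5  -0.21] x [ 441. -423.  698.] X [ 0.996  0.025 -0.081] Y [ 0.05  -0.946  0.32 ]
[0.04 0.04 0.21 0.04 0.01 0.18]
q [-1.26  0.07  2.11  1.67  1.29 -0.94] x [ 491. -273.  448.] X [ 0.996  0.025 -0.081] Y [ 0.05  -0.946  0.32 ]
[0.05 0.04 0.18 0.07 0.05 0.17]
```

send_rows:
  moves:
    - [22,20,-55,0]
    - [22,20,-55,0]
    - [0,0,0,9.3]
    - [0,0,0,9.4]

```text
time: 18.38
tool_pos: [828.3, -21.0, 947.6]
tcp_rot: [-3.137, 0.009, 0.021]
contact_force: [0.2, -0.2, 0.4]
grip_width: 91.9
```

```bash
python3 s.py
cat > route.py <<'E'
from plan import *
def route(q,wps,step=50):
    """world TCP waypoints -> rows per leg, simulated"""
    for wpt in wps:
        x,T=tool(q);d=np.array(wpt,float)-x;n=int(np.ceil(np.linalg.norm(d)/step));m=(T.T@d/n).round(0)
        mx=0
        for k in range(n):
            p=q;q=row(q,[*m,0],.6);mx=np.maximum(mx,abs(q-p))
        print(n,'x',m);show(q);print('   step',mx.round(2),'lim',[.22,.22,.27,.27,.27,.27])
    return q
E
python3 - <<'E'
from route import *
# bottle tcp target: grasp pt at 675,117,88
route(cur(),[(600,-280,850),(430,-380,650),(450,-150,330),(500,110,200),(520,117,88),(694,117,88)])
E
```

```text
q [-0.2   0.54  0.04  0.27  1.02  1.43] x [831. -21. 948.] X [ 1.     0.021 -0.009] Y [ 0.021 -1.    -0.005]
18.375
(30, 0, 0) [30.   0.6 -0.3]
(0, 30, 0) [  0.6 -30.    0.1]
(0, 0, 30) [ -0.3  -0.1 -30. ]
8 x [-29.  32.  12.]
q [-0.98  0.07  1.04  1.29  1.07  0.54] x [ 604. -281.  853.] X [ 1.     0.021 -0.009] Y [ 0.021 -1.    -0.005]
   step [0.11 0.16 0.34 0.15 0.15 0.13] lim [0.22, 0.22, 0.27, 0.27, 0.27, 0.27]
6 x [-29.  16.  34.]
q [-1.48  0.04  1.61  1.57  1.51 -0.08] x [ 430. -380.  650.] X [ 1.     0.021 -0.009] Y [ 0.021 -1.    -0.005]
   step [0.09 0.04 0.13 0.09 0.08 0.12] lim [0.22, 0.22, 0.27, 0.27, 0.27, 0.27]
8 x [  3. -28.  40.]
q [-1.29  0.28  2.61  1.82  1.5  -1.32] x [ 446. -154.  331.] X [ 1.     0.021 -0.009] Y [ 0.021 -1.    -0.005]
   step [0.05 0.14 0.14 0.07 0.04 0.26] lim [0.22, 0.22, 0.27, 0.27, 0.27, 0.27]
6 x [ 10. -44.  22.]
q [ 0.04  0.81  2.61  3.14  1.83 -1.57] x [535.  96. 215.] X [ 0.999  0.037 -0.024] Y [ 0.036 -0.999 -0.005]
   step [0.25 0.12 0.09 0.25 0.12 0.19] lim [0.22, 0.22, 0.27, 0.27, 0.27, 0.27]
3 x [-4. -7. 43.]
q [ 0.14  1.31  2.53  3.28  2.24 -1.48] x [519. 117.  87.] X [ 0.999  0.037 -0.024] Y [ 0.036 -0.999 -0.005]
   step [0.04 0.19 0.05 0.05 0.19 0.04] lim [0.22, 0.22, 0.27, 0.27, 0.27, 0.27]
4 x [44.  2. -1.]
q [ 0.07  1.06  2.12  3.18  1.59 -1.56] x [695. 116.  86.] X [ 0.999  0.037 -0.024] Y [ 0.036 -0.999 -0.005]
   step [0.03 0.1  0.11 0.04 0.2  0.04] lim [0.22, 0.22, 0.27, 0.27, 0.27, 0.27]
```

send_rows:
  moves:
    - [-29,32,12,0]
    - [-29,32,12,0]
    - [-29,32,12,0]
    - [-29,32,12,0]
    - [-29,32,12,0]
    - [-29,32,12,0]
    - [-29,32,12,0]
    - [-29,32,12,0]

```text
time: 19.38
tool_pos: [607.1, -277.0, 857.8]
tcp_rot: [3.138, 0.011, 0.023]
contact_force: [0.2, -0.2, 0.2]
grip_width: 92.0
```

```bash
python3 s.py;python3 - <<'E'
from route import *
route(cur(),[(450,-380,650),(530,-150,330),(585,115,210),(580,117,92),(694,117,92)])
E
```

```text
q [-0.97  0.08  1.01  1.27  1.07  0.56] x [ 610. -276.  859.] X [ 1.     0.023 -0.011] Y [ 0.023 -1.     0.003]
19.375
(30, 0, 0) [30.   0.7 -0.3]
(0, 30, 0) [  0.7 -30.   -0.1]
(0, 0, 30) [ -0.3   0.1 -30. ]
6 x [-27.  17.  35.]
q [-1.44  0.06  1.59  1.57  1.46 -0.08] x [ 448. -383.  651.] X [ 1.     0.023 -0.011] Y [ 0.023 -1.     0.003]
   step [0.08 0.03 0.13 0.09 0.07 0.13] lim [0.22, 0.22, 0.27, 0.27, 0.27, 0.27]
9 x [ 10. -26.  35.]
q [-0.94  0.31  2.46  2.15  1.35 -1.27] x [ 529. -148.  334.] X [ 1.     0.023 -0.011] Y [ 0.023 -1.     0.003]
   step [0.09 0.11 0.12 0.12 0.05 0.17] lim [0.22, 0.22, 0.27, 0.27, 0.27, 0.27]
6 x [ 11. -44.  20.]
q [ 0.12  0.76  2.45  3.24  1.63 -1.57] x [588. 117. 213.] X [ 1.     0.023 -0.011] Y [ 0.023 -1.     0.003]
   step [0.19 0.09 0.06 0.2  0.08 0.13] lim [0.22, 0.22, 0.27, 0.27, 0.27, 0.27]
3 x [-2. -0. 40.]
q [ 0.12  1.17  2.39  3.25  1.97 -1.53] x [580. 116.  93.] X [ 1.     0.023 -0.011] Y [ 0.023 -1.     0.003]
   step [0.   0.14 0.03 0.   0.14 0.01] lim [0.22, 0.22, 0.27, 0.27, 0.27, 0.27]
3 x [38.  1. -0.]
q [ 0.09  1.06  2.12  3.2   1.6  -1.57] x [694. 116.  92.] X [ 1.     0.023 -0.011] Y [ 0.023 -1.     0.003]
   step [0.02 0.05 0.09 0.02 0.14 0.02] lim [0.22, 0.22, 0.27, 0.27, 0.27, 0.27]
```

send_rows:
  moves:
    - [-27,17,35,0]
    - [-27,17,35,0]
    - [-27,17,35,0]
    - [-27,17,35,0]
    - [-27,17,35,0]
    - [-27,17,35,0]
    - [10,-26,35,0]
    - [10,-26,35,0]

```text
time: 20.38
tool_pos: [464.0, -330.9, 578.0]
tcp_rot: [3.139, 0.013, 0.021]
contact_force: [-0.0, -0.3, -0.1]
grip_width: 91.5
```

send_rows:
  moves:
    - [10,-26,35,0]
    - [10,-26,35,0]
    - [10,-26,35,0]
    - [10,-26,35,0]
    - [10,-26,35,0]
    - [10,-26,35,0]
    - [10,-26,35,0]
    - [0,0,0,0]

```text
time: 21.38
tool_pos: [527.2, -145.8, 330.4]
tcp_rot: [-3.139, 0.017, 0.027]
contact_force: [0.6, -0.2, 0.3]
grip_width: 91.7
```

```bash
python3 s.py;python3 - <<'E'
from route import *
route(cur(),[(585,117,200)])
import cv2
from h import capture
c=capture("scene");cv2.imwrite("pics/scene2.png",c["image"][:,:,::-1])
E
```

```text
q [-0.93  0.3   2.46  2.14  1.34 -1.25] x [ 530. -146.  334.] X [ 1.     0.027 -0.017] Y [ 0.027 -1.    -0.002]
21.375
(30, 0, 0) [30.   0.8 -0.5]
(0, 30, 0) [  0.8 -30.    0.1]
(0, 0, 30) [ -0.5  -0.1 -30. ]
7 x [  9. -37.  19.]
q [ 0.11  0.81  2.46  3.23  1.68 -1.56] x [584. 115. 201.] X [ 1.     0.027 -0.017] Y [ 0.027 -1.    -0.002]
   step [0.16 0.09 0.06 0.16 0.08 0.12] lim [0.22, 0.22, 0.27, 0.27, 0.27, 0.27]
```

View pics/scene2.png

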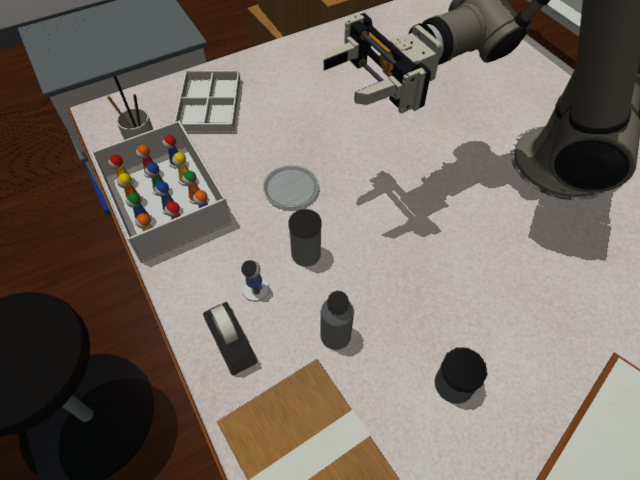

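The gripper is now horizontal with its jaws level, at about (400,60). The bottle (337,320), the dish (291,187) and the other objects haven't moved. Going to the bottle.

send_rows:
  moves:
    - [9,-37,19,0]
    - [9,-37,19,0]
    - [9,-37,19,0]
    - [9,-37,19,0]
    - [9,-37,19,0]
    - [9,-37,19,0]
    - [9,-37,19,0]
    - [0,0,0,0]

```text
time: 22.42
tool_pos: [583.6, 115.8, 199.9]
tcp_rot: [-3.141, 0.007, 0.029]
contact_force: [1.1, -0.4, 0.4]
grip_width: 92.2
```

send_rows:
  moves:
    - [0,0,28,0]
    - [0,0,28,0]
    - [0,0,28,0]
    - [0,0,23,0]
    - [0,0,0,0]

```text
time: 23.05
tool_pos: [582.1, 110.2, 91.8]
tcp_rot: [3.141, 0.011, 0.021]
contact_force: [0.5, -0.5, 1.2]
grip_width: 91.9
```

```bash
python3 st.py;python3 - <<'E'
from route import *
route(cur(),[(694,116.5,90)])
import cv2
from h import capture
c=capture("wrist");cv2.imwrite("pics/wrist2.png",c["image"][:,:,::-1])
E
```

```text
23.05 [582.1 110.2  91.8] grasp [563.1 109.8  92. ] q [ 0.101  1.156  2.384  3.228  1.957 -1.538] F [ 0.5 -0.5  1.2] w 91.9
[[ 1.     0.021 -0.011]
 [ 0.021 -1.    -0.001]
 [-0.011  0.    -1.   ]]
3 x [36. -1.  1.]
q [ 0.09  1.06  2.12  3.21  1.6  -1.57] x [694. 116.  91.] X [ 1.     0.021 -0.011] Y [ 0.021 -1.     0.   ]
   step [0.01 0.05 0.09 0.01 0.13 0.01] lim [0.22, 0.22, 0.27, 0.27, 0.27, 0.27]
```

View pics/wrist2.png

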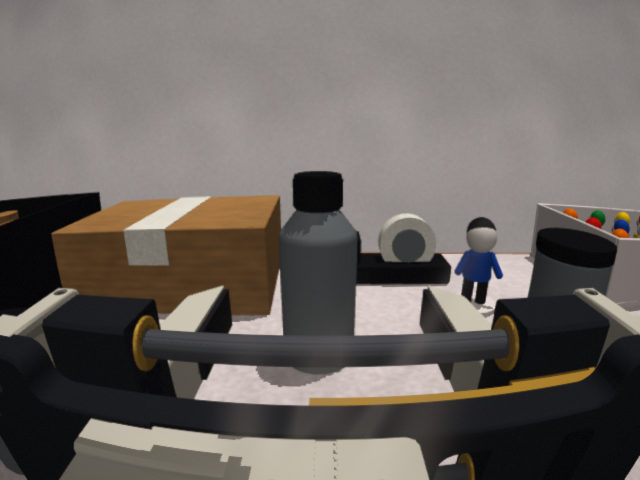

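The wrist view shows the bottle centred between the open fingers, at column 319 (principal point 325). The cardboard box lies beyond the reach of the fingertips. I'm moving in to grasp.

send_rows:
  moves:
    - [28,-1,1,0]
    - [28,-1,1,0]
    - [28,-1,0,0]
    - [28,-1,0,0]
    - [0,0,0,0]
    - [0,0,0,0]

```text
time: 23.85
tool_pos: [692.4, 118.3, 89.6]
tcp_rot: [3.14, 0.011, 0.023]
contact_force: [0.5, 0.5, 0.4]
grip_width: 91.4
```

send_rows:
  hand: 0
  moves:
    - [0,0,0,0]
    - [0,0,0,0]
    - [0,0,0,0]
    - [0,0,0,0]
    - [0,0,0,0]
    - [0,0,0,0]

```text
time: 24.6
tool_pos: [692.7, 118.8, 88.0]
tcp_rot: [3.139, 0.013, 0.024]
contact_force: [-0.2, -0.5, -0.5]
grip_width: 54.7
```

```bash
python3 st.py;python3 - <<'E'
from route import *
route(cur(),[(660,60,250),(600,-100,380)])
E
```

```text
24.6 [692.7 118.8  88. ] grasp [673.7 118.4  88.2] q [ 0.092  1.061  2.112  3.21   1.59  -1.571] F [-0.2 -0.5 -0.5] w 54.7
[[ 1.     0.024 -0.012]
 [ 0.024 -1.    -0.003]
 [-0.013  0.003 -1.   ]]
4 x [-10.  15. -40.]
q [-0.08  0.63  2.3   3.04  1.34 -1.55] x [660.  59. 252.] X [ 1.     0.024 -0.013] Y [ 0.024 -1.     0.003]
   step [0.05 0.12 0.06 0.05 0.09 0.02] lim [0.22, 0.22, 0.27, 0.27, 0.27, 0.27]
5 x [-13.  32. -25.]
q [-0.63  0.22  2.31  2.38  1.09 -1.17] x [ 600. -102.  378.] X [ 1.     0.024 -0.013] Y [ 0.024 -1.     0.003]
   step [0.12 0.08 0.03 0.15 0.06 0.12] lim [0.22, 0.22, 0.27, 0.27, 0.27, 0.27]
```

send_rows:
  moves:
    - [0,0,-15,0]
    - [0,0,-30,0]
    - [0,0,-40,0]
    - [0,0,-40,0]
    - [-10,15,-40,0]
    - [-13,32,-25,0]
    - [-13,32,-25,0]
    - [-13,32,-25,0]

```text
time: 25.6
tool_pos: [648.1, 6.9, 330.0]
tcp_rot: [3.138, 0.013, 0.024]
contact_force: [-0.2, -0.5, -1.8]
grip_width: 55.0
```

send_rows:
  moves:
    - [-13,32,-25,0]
    - [-13,32,-25,0]
    - [0,0,-20,3]
    - [0,0,0,6]
    - [0,0,0,8]
    - [0,0,0,10]
    - [0,0,0,10]
    - [0,0,0,10]

```text
time: 26.6
tool_pos: [624.8, -56.5, 399.4]
tcp_rot: [-2.319, 0.013, 0.024]
contact_force: [-0.1, 0.2, -2.6]
grip_width: 55.1
```

```bash
python3 st.py
```

```text
26.6 [624.8 -56.5 399.4] grasp [605.8 -56.9 399.6] q [-0.452  0.18   2.248  2.537  0.937 -0.366] F [-0.1  0.2 -2.6] w 55.1
[[ 1.     0.007 -0.027]
 [ 0.024 -0.68   0.733]
 [-0.013 -0.733 -0.68 ]]
```

send_rows:
  moves:
    - [0,0,0,10]
    - [0,0,0,10]
    - [0,0,0,10]
    - [0,0,0,10]
    - [0,0,0,10]
    - [0,0,0,10]
    - [0,0,0,10]
    - [0,0,0,10]

```text
time: 27.6
tool_pos: [624.8, -56.4, 399.4]
tcp_rot: [-0.922, 0.013, 0.024]
contact_force: [-0.1, -0.0, -1.6]
grip_width: 55.1
```

send_rows:
  moves:
    - [0,0,0,10]
    - [0,0,0,10]
    - [0,0,0,10]
    - [0,0,0,10]
    - [0,0,0,8]
    - [0,0,0,5]
    - [0,0,0,0]
    - [0,0,0,0]

```text
time: 28.6
tool_pos: [625.3, -56.8, 399.5]
tcp_rot: [-0.004, 0.012, 0.024]
contact_force: [0.4, 0.1, -3.0]
grip_width: 54.9
```

```bash
python3 st.py
python3 - <<'E'
import cv2
from h import capture
c=capture("side");cv2.imwrite("pics/side2.png",c["image"][:,:,::-1])
E
```

```text
28.6 [625.3 -56.8 399.5] grasp [606.3 -57.2 399.8] q [-0.452  0.181  2.246  2.537  0.938  1.948] F [ 0.4  0.1 -3. ] w 54.9
[[ 1.    -0.024  0.012]
 [ 0.024  1.     0.005]
 [-0.012 -0.004  1.   ]]
```

View pics/side2.png

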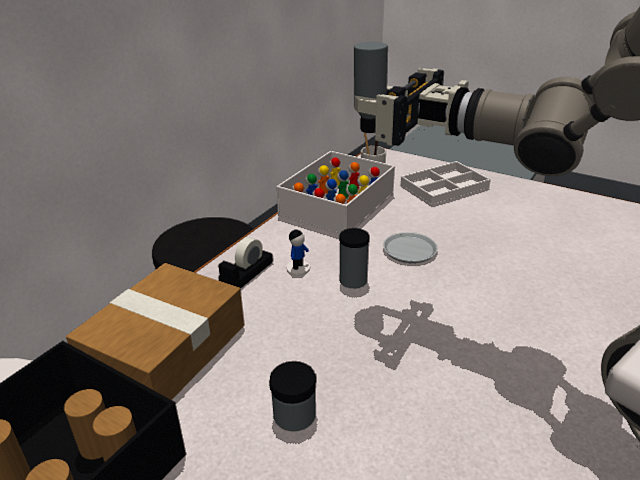

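The side view shows the bottle upside down and vertical, base at (370,48) and cap at (367,125). I'll hold it there a little over 2 s and then turn it back.

send_rows:
  moves:
    - [0,0,0,0]
    - [0,0,0,0]
    - [0,0,0,0]
    - [0,0,0,0]
    - [0,0,0,0]
    - [0,0,0,0]
    - [0,0,0,0]
    - [0,0,0,0]

```text
time: 29.65
tool_pos: [625.8, -57.0, 399.5]
tcp_rot: [-0.002, 0.012, 0.024]
contact_force: [-0.4, 0.0, -2.9]
grip_width: 55.4
```

send_rows:
  moves:
    - [0,0,0,0]
    - [0,0,0,0]
    - [0,0,0,0]
    - [0,0,0,0]
    - [0,0,0,0]
    - [0,0,0,0]
    - [0,0,0,0]
    - [0,0,0,0]

```text
time: 30.65
tool_pos: [625.8, -57.0, 399.5]
tcp_rot: [-0.002, 0.012, 0.024]
contact_force: [0.9, -0.9, -2.0]
grip_width: 55.2
```

send_rows:
  moves:
    - [0,0,0,0]
    - [0,0,0,0]
    - [0,0,0,-5]
    - [0,0,0,-8]
    - [0,0,0,-10]
    - [0,0,0,-10]
    - [0,0,0,-10]
    - [0,0,0,-10]

```text
time: 31.65
tool_pos: [625.8, -57.0, 399.5]
tcp_rot: [-0.933, 0.012, 0.024]
contact_force: [-0.9, -0.4, -1.8]
grip_width: 55.6
```

send_rows:
  moves:
    - [0,0,0,-10]
    - [0,0,0,-10]
    - [0,0,0,-10]
    - [0,0,0,-10]
    - [0,0,0,-10]
    - [0,0,0,-10]
    - [0,0,0,-10]
    - [0,0,0,-10]

```text
time: 32.65
tool_pos: [625.8, -57.0, 399.5]
tcp_rot: [-2.33, 0.012, 0.024]
contact_force: [-0.2, 0.0, -2.6]
grip_width: 55.4
```

send_rows:
  moves:
    - [0,0,0,-10]
    - [0,0,0,-10]
    - [0,0,0,-10]
    - [0,0,0,-10]
    - [0,0,0,-7]
    - [0,0,0,0]

```text
time: 33.4
tool_pos: [625.8, -57.0, 399.5]
tcp_rot: [3.14, 0.012, 0.024]
contact_force: [-0.3, 0.3, -1.8]
grip_width: 55.0
```

```bash
python3 st.py
python3 - <<'E'
from route import *
q=route(cur(),[(604,-229,300),(604,-229,92)])
from h import *
s=capture("scene");d=capture("side")
# refine dish centre: rim ellipse via outline contour in first images' colours
for n,c,f,h in(("scene",s,"pics/scene1.png",1),("side",d,"pics/side1.png",1)):
    im=cv2.imread(f);u,v=(291,187) if n=="scene" else (410,248)
    r=im[v-35:v+35,u-40:u+40];hsv=cv2.cvtColor(r,cv2.COLOR_BGR2HSV)
    rf=r.astype(int);m=((rf[:,:,0]-rf[:,:,2])>0).astype(np.uint8)*255
    m=cv2.morphologyEx(m,cv2.MORPH_CLOSE,np.ones((5,5)))
    k=max(cv2.findContours(m,0,2)[0],key=cv2.contourArea);e=cv2.fitEllipse(cv2.convexHull(k))
    ctr=(e[0][0]+u-40,e[0][1]+v-35);print(n,ctr,e[1],plane(c,ctr,10).round(1),[plane(c,(ctr[0]+t*e[1][1]/2,ctr[1]),10).round() for t in(-1,1)])
E
```

```text
33.4 [625.8 -57.  399.5] grasp [606.8 -57.4 399.7] q [-0.452  0.182  2.246  2.537  0.939 -1.191] F [-0.3  0.3 -1.8] w 55.0
[[ 1.     0.024 -0.012]
 [ 0.024 -1.    -0.002]
 [-0.012  0.001 -1.   ]]
5 x [-6. 34. 21.]
q [-0.91  0.51  2.22  2.16  1.32 -1.23] x [ 601. -228.  299.] X [ 1.     0.024 -0.012] Y [ 0.024 -1.     0.001]
   step [0.11 0.07 0.03 0.09 0.1  0.02] lim [0.22, 0.22, 0.27, 0.27, 0.27, 0.27]
5 x [ 1.  0. 41.]
q [-0.9   1.07  2.17  2.22  1.62 -1.65] x [ 604. -228.   94.] X [ 1.     0.024 -0.012] Y [ 0.024 -1.     0.001]
   step [0.   0.11 0.03 0.02 0.07 0.11] lim [0.22, 0.22, 0.27, 0.27, 0.27, 0.27]
scene (290.2811470031738, 186.0456886291504) (40.60200881958008, 53.28786087036133) [ 584.8 -233.6   10. ] [array([ 636., -263.,   10.]), array([ 533., -205.,   10.])]
side (409.6891975402832, 247.27556991577148) (29.337814331054688, 52.760677337646484) [ 584.4 -231.6   10. ] [array([ 636., -201.,   10.]), array([ 533., -262.,   10.])]
```

send_rows:
  moves:
    - [-5,35,18,0]
    - [-5,35,18,0]
    - [-5,35,18,0]
    - [-5,35,18,0]
    - [-6,34,18,0]
    - [0,0,40,0]
    - [0,0,40,0]
    - [0,0,30,0]

```text
time: 34.5
tool_pos: [601.5, -232.7, 198.6]
tcp_rot: [3.142, 0.013, 0.023]
contact_force: [-0.2, 0.2, -2.3]
grip_width: 55.2
```

send_rows:
  moves:
    - [0,0,30,0]
    - [0,0,25,0]
    - [0,0,15,0]
    - [0,0,0,0]
    - [0,0,0,0]

```text
time: 35.12
tool_pos: [600.9, -232.5, 130.8]
tcp_rot: [3.139, 0.011, 0.024]
contact_force: [-0.5, 0.4, -1.7]
grip_width: 55.4
```

```bash
python3 st.py
python3 - <<'E'
import cv2,numpy as np
from h import capture
a=capture("scene")["image"][100:300,180:440,::-1];b=capture("side")["image"][120:320,300:560,::-1]
cv2.imwrite("pics/pl.png",cv2.resize(np.vstack([a,b]),None,fx=1.5,fy=1.5))
E
```

```text
35.125 [ 600.9 -232.5  130.8] grasp [ 581.9 -233.   131.1] q [-0.911  0.96   2.195  2.207  1.567 -1.584] F [-0.5  0.4 -1.7] w 55.4
[[ 1.     0.024 -0.011]
 [ 0.024 -1.    -0.003]
 [-0.011  0.002 -1.   ]]
```

View pics/pl.png

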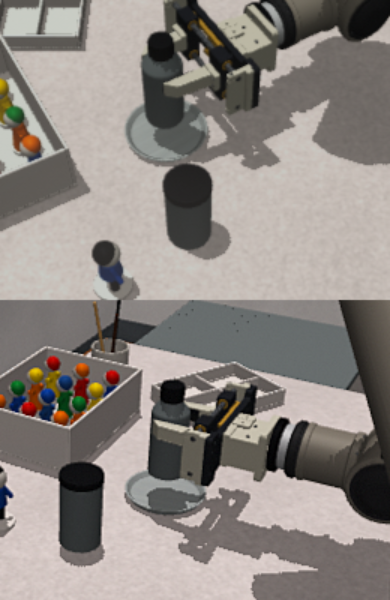

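The bottle hangs upright over the middle of the dish, in both views. Lowering slowly.

send_rows:
  moves:
    - [1.5,-1,8,0]
    - [0,0,8,0]
    - [0,0,6,0]
    - [0,0,5,0]
    - [0,0,4,0]
    - [0,0,2,0]
    - [0,0,2,0]
    - [0,0,0,0]

```text
time: 36.22
tool_pos: [601.7, -231.4, 95.2]
tcp_rot: [3.139, 0.012, 0.024]
contact_force: [-0.2, -0.7, -2.6]
grip_width: 55.2
```

send_rows:
  moves:
    - [0,0,1,0]
    - [0,0,1,0]
    - [0,0,0,0]

```text
time: 36.6
tool_pos: [601.7, -231.3, 93.2]
tcp_rot: [3.139, 0.012, 0.024]
contact_force: [-0.1, -0.2, -2.6]
grip_width: 55.3
```

send_rows:
  moves:
    - [0,0,0.7,0]
    - [0,0,0.5,0]
    - [0,0,0,0]

```text
time: 36.98
tool_pos: [601.7, -231.3, 92.0]
tcp_rot: [3.139, 0.012, 0.024]
contact_force: [0.2, 0.3, -1.8]
grip_width: 55.4
```

send_rows:
  moves:
    - [0,0,0.5,0]
    - [0,0,0.5,0]
    - [0,0,0,0]

```text
time: 37.35
tool_pos: [601.8, -231.5, 91.9]
tcp_rot: [3.139, 0.01, 0.024]
contact_force: [0.1, 0.8, 3.4]
grip_width: 55.3
```

send_rows:
  hand: 0.9
  moves:
    - [0,0,0,0]
    - [0,0,0,0]
    - [0,0,0,0]
    - [0,0,0,0]
    - [0,0,0,0]
    - [0,0,0,0]

```text
time: 38.1
tool_pos: [601.7, -231.4, 91.0]
tcp_rot: [3.139, 0.012, 0.024]
contact_force: [-0.2, 0.2, 0.0]
grip_width: 82.5
```

```bash
python3 st.py
python3 - <<'E'
from route import *
route(cur(),[(500,-234,93),(500,-234,200)],25)
E
```

```text
38.1 [ 601.7 -231.4   91. ] grasp [ 582.7 -231.8   91.2] q [-0.907  1.063  2.166  2.209  1.611 -1.643] F [-0.2  0.2  0. ] w 82.5
[[ 1.     0.024 -0.012]
 [ 0.024 -1.    -0.003]
 [-0.012  0.002 -1.   ]]
5 x [-21.  -0.   1.]
q [-1.19  1.14  2.34  1.91  1.68 -1.89] x [ 500. -235.   91.] X [ 1.     0.024 -0.012] Y [ 0.024 -1.     0.002]
   step [0.07 0.02 0.04 0.07 0.02 0.05] lim [0.22, 0.22, 0.27, 0.27, 0.27, 0.27]
5 x [ -0.  -0. -22.]
q [-1.18  0.8   2.41  1.93  1.58 -1.63] x [ 501. -235.  201.] X [ 1.     0.024 -0.012] Y [ 0.024 -1.     0.002]
   step [0.   0.07 0.02 0.   0.02 0.06] lim [0.22, 0.22, 0.27, 0.27, 0.27, 0.27]
```

send_rows:
  moves:
    - [-8,0,0,0]
    - [-16,0,0,0]
    - [-21,0,0,0]
    - [-21,0,0,0]
    - [-21,0,0,0]
    - [-21,0,0,0]
    - [0,0,-20,0]
    - [0,0,-30,0]

```text
time: 39.1
tool_pos: [493.7, -234.4, 142.2]
tcp_rot: [3.141, 0.013, 0.022]
contact_force: [0.4, -0.9, 0.4]
grip_width: 82.7
```

send_rows:
  moves:
    - [0,0,-30,0]
    - [0,0,-30,0]
    - [0,0,-30,0]
    - [0,0,0,0]
    - [0,0,0,0]

```text
time: 39.72
tool_pos: [495.2, -233.6, 231.9]
tcp_rot: [3.139, 0.013, 0.024]
contact_force: [-0.7, 0.2, -0.9]
grip_width: 82.7
```

```bash
python3 st.py
python3 - <<'E'
from h import *
s=capture("scene");d=capture("side")
cv2.imwrite("pics/fin.png",np.hstack([cv2.resize(c["image"][:,:,::-1],(400,300)) for c in(s,d)]))
cv2.imwrite("pics/fin2.png",np.hstack([cv2.resize(s["image"][110:230,230:370,::-1],None,fx=2.8,fy=2.8),cv2.resize(d["image"][160:280,340:480,::-1],None,fx=2.8,fy=2.8)]))
for z,P in((145,(584.5,-231.5,149)),(4,(584.5,-231.5,4))):print(proj(s,P).round(),proj(d,P).round())
# change of other things vs. first pictures
for n,c in(("scene",s),("side",d)):
    a=cv2.imread(f"pics/{n}1.png").astype(int);b=c["image"][:,:,::-1].astype(int);D=abs(a-b).max(2)
    for k,(u,v) in {"scene":{"tub":(306,238),"fig":(255,280),"jar":(461,375)},"side":{"tub":(354,262),"fig":(299,250),"jar":(293,396)}}[n].items():
        print(n,k,np.percentile(D[v-25:v+25,u-18:u+18],98))
E
```

```text
39.725 [ 495.2 -233.6  231.9] grasp [ 476.2 -234.1  232.1] q [-1.195  0.678  2.415  1.922  1.542 -1.528] F [-0.7  0.2 -0.9] w 82.7
[[ 1.     0.024 -0.012]
 [ 0.024 -1.    -0.003]
 [-0.013  0.003 -1.   ]]
[288. 141.] [414. 193.]
[291. 188.] [409. 250.]
scene tub 5.0
scene fig 6.0
scene jar 4.0
side tub 6.0
side fig 207.0
side jar 6.0
```

View pics/fin2.png

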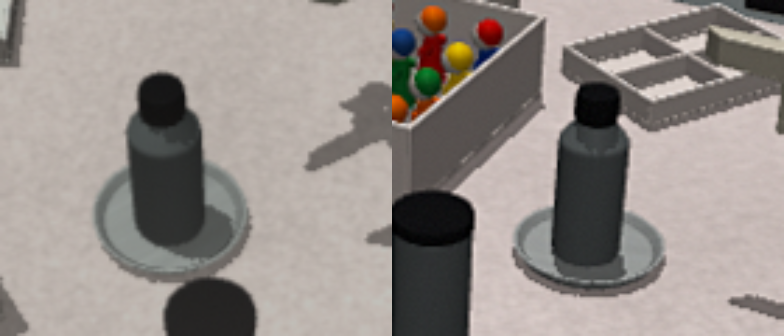

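The bottle stands upright in the middle of the dish. Its cap is at scene pixel (287,140), against (288,141) predicted for a centred bottle.

```bash
python3 -c "
from plant import close_job
print(close_job())"
```

```text
the job is handed in; nothing more can be done
None
```

The job is done and handed in at 39.7 s of the 61 s allowed. I turned the bottle upside down about 400 mm above the bench and held it there for over 2 s. I then turned it upright, lowered it into the dish, let go and backed the gripper clear.

- **Getting the tool level:** the moves only turn the tool about its own axis, so I tilted it from pointing down to horizontal by pushing gently against the arm's reach limit. My first attempts tilted it the wrong way and cost a few seconds.
- **Force spike:** the first test move, in empty air, showed a brief 61 N wrist force at the joint stops, under the 120 N limit. Every other reading stayed within a few newtons.
- **Joint limit:** during the reach-limit pushes joint 3 read about 0.036 rad. That is just under its quoted lower limit of 0.04, which may be rounding; I could not confirm it.
- **Placing:** the bottle touched down at the expected height with about 5 N. After release the force read zero. The cap was within about 1 pixel of where a centred, upright bottle should show it.
- **Other things:** the jar and tub look unchanged in both views, and the figure in the scene view. The figure's side-view check did show a difference. Its patch also took in where the bottle first stood, so I put the difference down to that and did not check further.

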